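Eject the furniture foot and trap it on the slide

TASK

Press the thumb paddle of the spring ejector down with one finger and keep it down; when the steel foot tips out of its cradle, stop it on the slide with the other finger before it slides off the open end. Finish still holding like that: one finger keeping the paddle pressed well down, the foot lying at rest on the slide, out of its cradle and leaning against the other finger. Do not pinch, lift or carry the foot, and leave everything else on the bench where it is.

Things in the scene. Friction and masses are not known exactly. Their poses are not given: they have to be found in the camera images.
- fixture: ejector fixture fixed to the bench: pale MDF base board (10 mm thick, x -70 to 134, y -48 to 96 mm) with a cradle, a waxed steel slide and a thumb paddle. Origin at bench height, right below the middle of the slide's upper edge (the lip). x points downhill along the slide (level), y across it towards the paddle's side, z up. The tipping cradle lies uphill, x -46 to -1.5 mm.
- lip (a point): middle of the slide's upper edge, fixture x 0, y 0, 62 mm above the bench. From here the slide falls at 0.33 rad: its surface is 62 - 0.3425 x mm high. The channel is 47 mm wide (y -23.5 to 23.5) between two cheeks 5 mm thick that stand 8 mm above the surface.
- slide_end (a point): middle of the slide's open lower end: fixture x 135, y 0, about 16 mm above the bench
- tilt (a joint): angle (rad) of the sprung rocker that carries cradle and paddle: 0 at rest (cradle level), 0.40 at the hard stop (paddle down, cradle tipped to the slide). Axle along fixture y at x 0, 56 mm above the bench. The foot slides out from about 0.1 to 0.2; 0.25 or more is well down, hold about 0.35. It springs back when let go. Takes about 2 N at first, 5 N fully down.
- paddle (a point): middle of the top of the wooden thumb paddle beside the slide, 45 (along it) x 40 x 8 mm. Level and 72 mm above the bench at rest; covers fixture x 38 to 83, y 45 to 85. It swings down with the rocker; at 0.35 rad its top is nearly parallel to the slide and some 10 mm higher than the slide beside it, so a second fingertip level with it in the channel clears the slide yet blocks the foot.
- rocker: the sprung rocker: aluminium cradle tray (lips 8 mm high, none on the slide side) uphill of the axle, a side arm and the wooden paddle downhill. Origin on the axle, at fixture x 0, y 0, 56 mm above the bench; it turns with joint tilt
- foot: the part to eject: square steel furniture foot 40 x 40 x 22 mm with a round oak stub (16 mm diameter, 15 mm tall) on top, about 0.25 kg. Origin in the middle of its underside, z along the stub. At the start it sits upright in the cradle, underside 62 mm above the bench, centre about 24 mm uphill of the lip (fixture x -24). It slides freely on the waxed steel.
- spare_foot: a second foot of the same kind standing on the bench beside the fixture; leave it alone
- sander: cork sanding block 65 x 38 x 28 mm on the bench; leave it alone
- offcut: dark wooden offcut 85 x 32 x 14 mm on the bench; leave it alone
- wax: amber jar of wax with a steel cap, 52 mm diameter, 48 mm tall; leave it alone
- tub: open white plastic tub, 76 mm diameter, 62 mm tall; leave it alone
- driver: screwdriver lying on the bench; leave it alone
- leg: small tapered wooden leg, 60 mm diameter at its foot, 135 mm tall, standing on the bench beyond the fixture on the paddle's side; leave it alone
Mind the look-alikes: they are no part of the job. Leave any blue or yellow look-alike of the foot alone.

How it is judged:
On the way, in this order (a step that is already met when the one before it is completed fails the run):
1. a finger presses the paddle down, the foot still in its cradle (x of foot in the frame of fixture below -0.012 m and value of joint tilt above 0.08 rad and contact force between the fingers and rocker above 0.3 N).
2. with the paddle held down, the foot has left the cradle and a finger stops it on the slide (value of joint tilt above 0.2 rad and contact force between the fingers and rocker above 0.3 N and x of foot in the frame of fixture between 0.002 and 0.105 m and contact force between the fingers and foot above 0.04 N and linear speed of foot below 0.03 m/s), for 0.3 s.
At the end, for the whole second after the job is handed in: the program ends holding: a finger keeps the paddle pressed (rocker beyond 0.25 rad), and the foot, upright on the slide, lies at rest (under 20 mm/s) touching a finger, its centre at least 2 mm past the lip, at most 105 mm down the slide, within 12 mm of the channel's middle (value of joint tilt above 0.25 rad and contact force between the fingers and rocker above 0.3 N and contact force between the fingers and foot above 0.04 N and x of foot in the frame of fixture between 0.002 and 0.105 m and z of foot in the frame of fixture between 0.02 and 0.068 m and y of foot in the frame of fixture between -0.012 and 0.012 m and angle between foot's own z axis and vertical below 0.55 rad and linear speed of foot below 0.02 m/s); the arm keeps its last pose, push and grip.
It fails at once if the foot was lifted or carried (z of foot in the frame of fixture above 0.088 m or (x of foot in the frame of fixture above 0.012 m and z of foot in the frame of fixture above 0.072 m)).
It fails at once if the foot got away: off the open end or out of the channel (x of foot in the frame of fixture above 0.115 m or z of foot in the frame of fixture below 0.012 m or y of foot in the frame of fixture above 0.02 m or y of foot in the frame of fixture below -0.02 m or angle between foot's own z axis and vertical above 0.8 rad).
It fails at once if another thing on the bench was disturbed (moved over 15 mm) (distance of any of spare_foot, sander, offcut, wax, tub, driver, leg from where it was at the start of the episode above 0.015 m).
It also fails if it takes over 38 s, if anything falls off the work surface, if the arm or the gripper's body presses on something with over 40 N, if the wrist force passes 120 N, or if a joint passes its speed limit or range.

ROBOT

A 6-joint arm with a two-finger parallel gripper is mounted at the origin on the work surface. World frame = base frame: x ahead of the robot, y to its left, z up, the work surface at z = 0. Lengths are in m, angles in rad, forces in N, time in s.
With the tool pointing down it reaches from about 0.25 to 0.725 m from the base axis. Payload 4 kg.
Tool frame: the origin (TCP) lies midway between the tips of the shut fingers; the grasp point (between the pads) lies 19 mm behind it; z points along the fingers, y is the line along which they close (so a half turn about z gives the same grasp; the last joint's range is limited). The gripper opens to 85 mm and grips with 20 to 120 N. Pads are 22 mm wide; open, the fingers measure 114 mm over their backs; the gripper's body (76 mm by 85 mm) begins 54 mm behind the grasp point. The pads swing forward as they close: fully open they stand 13 mm farther back than shut.
Start: joints at [1.298, 0.241, 0.005, 1.335, 0, 1.571], TCP at [0.135, 0.482, 0.231] pointing down, gripper open.
Joint ranges: [-2.72, 2.72], [-1.05, 1.87], [-1.09, 1.28], [-1.99, 2.15], [-1.42, 1.44], [-3.14, 3.14]. Speed limits (rad/s): [2.79, 2.79, 3.14, 3.14, 3.14, 3.14].

INTERFACE

Orientations are given as a unit quaternion [x, y, z, w].
In Python, from workcell import monitor, vision, job gives the robot as it stands.
- The arm moves only by the tool move_arm, never from a script. Its argument "moves" is a list that holds one entry, the list of rows, each a list of 5 numbers: the shift along the world's x, y, z in m, then the turn about the world's z in degrees, then the opening in per cent of the stroke, from 0 (shut) to 100 (fully open). In form: [[[x, y, z, turn, gripper], ...]]. A call has 1 to 5 rows; each row is the pose to reach, as a shift and turn from the pose commanded when the call began; what a row does not reach only later rows make up. A row lasts 1/8 s, in which the tool goes at most 62.5 mm and 10.7 degrees, less where a joint would pass 70% of its speed; a pose out of reach is approached as far as the arm can. A call with a gripper value outside its range is refused whole. The fingers move at their own pace and stop on an object; the grip force is fixed at half the most. Time passes only in rows, so rows that repeat a pose let the fingers close. It gives the time, the measured TCP pose, the force, the opening and the grip force at its end, in the units of the state.
- monitor.get_obs(): the state, without advancing time (a new reading comes with each control period).
- vision.camera(name): name is "side" or "top" or "wrist"; returns a dict with "color" (384x512x3 uint8, red, green, blue), "camera_matrix" (3x3 intrinsics, pixels), "k1" (the pictures are not rectified: a ray, as slopes to the right and down, at radius r is drawn at 1 + k1 r^2 times it, then the intrinsics apply), "eye" and "attitude" of the camera in the world; the wrist camera has in their place "hand_eye" (4x4, takes a point from camera to tool coordinates, whose origin is the TCP and whose axes are the flange's). Camera axes: x right, y up, looking along -z (the intrinsics and any distortion apply to the point x, -y, -z); pixel columns grow to the right and rows downward; lengths in m; the calibration is good to about 2 mm. A picture is of the moment at which its call begins: read the wrist's pose just before it. There is no depth.
- job.job_done(): hands the job in; it is judged then, once.
The state is a dict: "clock": time; "joint_pos": joint angles; "joint_vel": joint speeds; "tau": joint torques, N m; "eef_pos": TCP position; "tool_rot": TCP orientation; "ft_force": force on the tool from outside, world axes, zero at the start; "ft_torque": the same for the moment, N m; "grip_width": finger opening in m; "grasp_force": force on a finger pad.
Only numpy, scipy, OpenCV 4.12 (cv2) and the standard library are available. Lean on these libraries where they do the work, as an engineer would, in place of code of your own. Each camera call takes 0.05 s, during which the arm holds its last target. There are 200 camera calls.

## Working session

There is one attempt and no reset: what is moved stays moved. The work goes in short steps, Python scripts to look and compute and a tool call to move; the robot and the scene stay as the last step left them, time stands still between calls to the robot, and variables do not carry over. Pictures are saved under pics/ and viewed, at most 10 in all, crops included, and the job is handed in when it is done.

Besides the shell and the picture viewer there is one more tool, called by a JSON object that holds its "fn" and its "kwargs". move_arm: Moves the arm, as the interface text tells. Its arguments: {"type":"object","properties":{"moves":{"type":"array","items":{"type":"array","items":{"type":"array","items":{"type":"number"}}}}},"required":["moves"]}

```bash
ls; mkdir -p pics; python3 - <<'E'
from workcell import monitor, vision, job
import cv2,numpy as np
o=monitor.get_obs();print(o)
for n in("top","side"):
    c=vision.camera(n);cv2.imwrite(f"pics/{n}0.png",cv2.resize(c["color"][:,:,::-1],(800,600),interpolation=cv2.INTER_CUBIC))
    np.save(f"{n}0.npy",c,allow_pickle=True)
    print({k:v for k,v in c.items() if k!="color"})
E
```

```text
pics
{'clock': 0.0, 'joint_pos': array([ 1.29798143e+00,  2.41398660e-01,  3.70825701e-03,  1.33522058e+00,
       -1.17055905e-05,  1.57081412e+00]), 'joint_vel': array([ 0.00112941, -0.0003304 ,  0.00103357,  0.00016871,  0.00182976,
       -0.00015221]), 'tau': array([ 1.72853681e-03, -3.72317612e+01,  2.52407080e+01,  1.71447342e-02,
        3.65461510e-04, -9.62956861e-07]), 'eef_pos': array([0.13455035, 0.48088271, 0.23041404]), 'tool_rot': array([ 1.35993551e-01,  9.90709158e-01, -1.04830388e-03, -1.37972860e-04]), 'ft_force': array([0.21885634, 0.6389657 , 0.23771898]), 'ft_torque': array([-0.03763094, -0.01789123, -0.0755352 ]), 'grasp_force': 0.0, 'grip_width': 0.0854630372947069}
{'camera_matrix': array([[492.0775162 ,   0.        , 258.27621097],
       [  0.        , 492.0775162 , 189.27024979],
       [  0.        ,   0.        ,   1.        ]]), 'k1': 0.03939040493158115, 'eye': array([0.25654669, 0.05209109, 1.2528366 ]), 'attitude': array([-0.07595249,  0.08110929,  0.71722862, -0.68792122])}
{'camera_matrix': array([[372.01706426,   0.        , 256.73840929],
       [  0.        , 372.01706426, 184.06345754],
       [  0.        ,   0.        ,   1.        ]]), 'k1': -0.043537316257523946, 'eye': array([ 0.2254141 , -0.55394317,  0.75341155]), 'attitude': array([ 0.36764059, -0.07940327, -0.21682445,  0.90084553])}
```

View pics/top0.png

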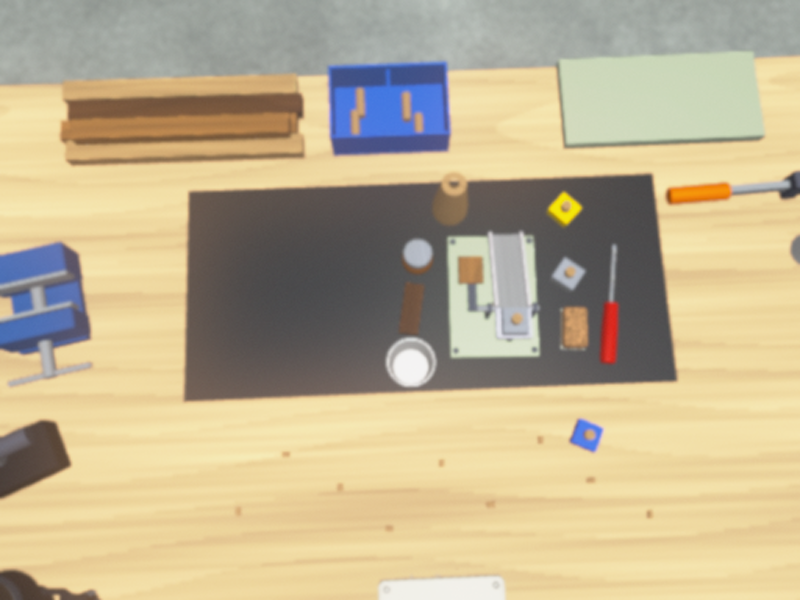

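View pics/side0.png

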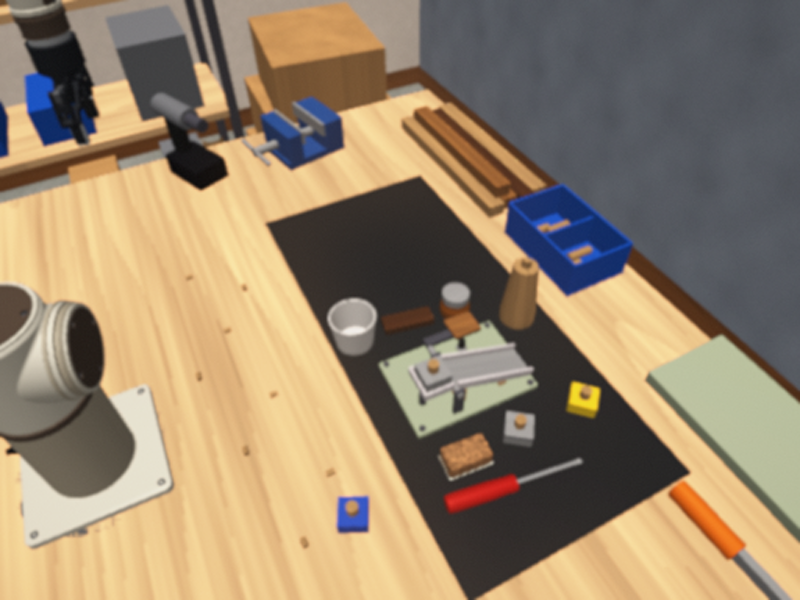

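The top view shows the fixture at about (448–539, 236–357) of the 800-pixel picture, slide pointing up (away from the robot), paddle at (470,270) on the left. I'll enlarge it.

```bash
python3 - <<'E'
import cv2,numpy as np
c=np.load("top0.npy",allow_pickle=True).item()["color"][:,:,::-1]
cv2.imwrite("pics/topcrop.png",cv2.resize(c[105:235,240:400],(800,650),interpolation=cv2.INTER_CUBIC)[:600])
E
```

```text
(no output)
```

View pics/topcrop.png

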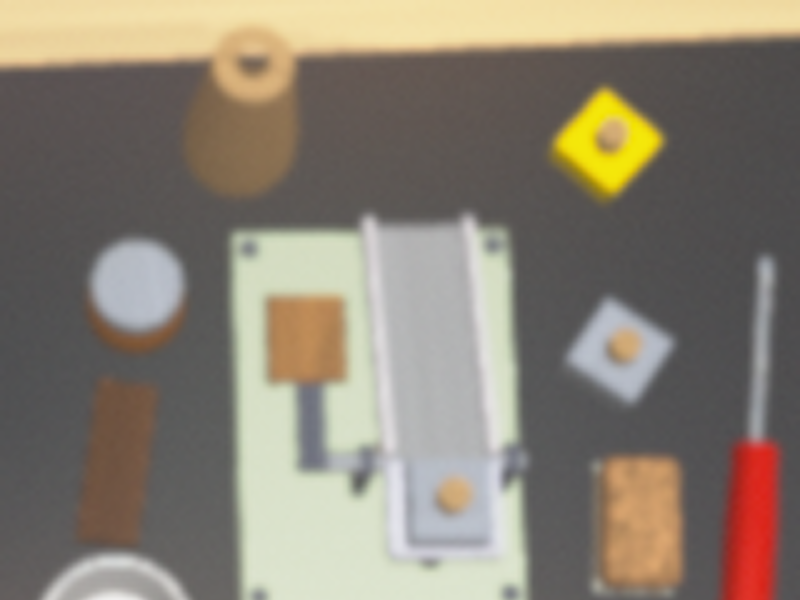

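```bash
cat > h.py <<'E'
import numpy as np, cv2
from scipy.spatial.transform import Rotation as R
from scipy.optimize import least_squares
def proj(c,P):
    q=R.from_quat(c["attitude"]).inv().apply(np.asarray(P)-c["eye"])
    s=np.c_[q[:,0]/-q[:,2],-q[:,1]/-q[:,2]]
    s=s*(1+c["k1"]*(s**2).sum(1,keepdims=True))
    K=c["camera_matrix"]; return s@K[:2,:2].T+K[:2,2]
def fx(p,F):  # fixture mm -> world m
    F=np.asarray(F)/1000; a=p[2]; x,y=F[:,0],F[:,1]
    return np.c_[p[0]+np.cos(a)*x-np.sin(a)*y,p[1]+np.sin(a)*x+np.cos(a)*y,F[:,2]]
E
python3 - <<'E'
from h import *
c=np.load("top0.npy",allow_pickle=True).item()
cr=np.array([(232,232),(508,230),(266,296),(346,296),(346,382),(268,382),(408,460),(490,460),(490,542),(412,545)],float)
px=np.r_[cr/5+[240,105]-.4,np.array([(451,357),(539,355)])*.64-.2]
F=[(134,96,10),(134,-48,10),(83,85,72),(83,45,72),(38,45,72),(38,85,72),(-4,20,84),(-4,-20,84),(-44,-20,84),(-44,20,84),(-70,96,10),(-70,-48,10)]
for sgn in (1,):
    r=least_squares(lambda p:(proj(c,fx(p,F))-px).ravel(),[.5,0,0],x_scale=[.1,.1,.1],loss="soft_l1")
    print(r.x,np.round(r.fun.reshape(-1,2),1).tolist())
s=np.load("side0.npy",allow_pickle=True).item()
np.save("fix.npy",r.x)
print((proj(s,fx(r.x,F))*800/512).round().tolist())
print(fx(r.x,[(0,0,62),(60,65,72),(80,0,40),(135,0,16)]).round(4))
E
```

```text
[ 0.49977978 -0.13312835 -0.02930461] [[0.3, 0.5], [-0.2, 0.2], [-0.1, -0.1], [-0.0, -0.3], [0.6, 0.1], [0.0, 0.3], [-0.4, -0.0], [-0.3, -0.2], [0.5, -0.3], [-0.5, -0.8], [-0.1, 0.1], [0.2, 0.7]]
[[490.0, 320.0], [538.0, 384.0], [469.0, 310.0], [482.0, 328.0], [456.0, 338.0], [444.0, 319.0], [439.0, 354.0], [452.0, 375.0], [427.0, 385.0], [414.0, 364.0], [379.0, 363.0], [419.0, 436.0]]
[[ 0.4998 -0.1331  0.062 ]
 [ 0.5617 -0.0699  0.072 ]
 [ 0.5797 -0.1355  0.04  ]
 [ 0.6347 -0.1371  0.016 ]]
```

The pose fits to under 1 px and matches the side view. My aim is the channel finger at fixture (64, 0) and the paddle finger at (64, 64). That puts the TCP over about world (0.565, -0.103), with a +14° turn and an opening of about 50 mm.

{"fn": "move_arm", "kwargs": {"moves": [[[0.03, -0.04, 0, 3, 59], [0.06, -0.08, 0, 6, 59], [0.09, -0.12, 0, 9, 59], [0.12, -0.16, 0, 12, 59], [0.143, -0.195, 0, 14, 59]]]}}

```text
clock: 0.72
eef_pos: [0.2784, 0.2848, 0.231]
tool_rot: [0.014, 1.0, -0.0, -0.0]
ft_force: [1.1, 0.7, 0.4]
grip_width: 0.0506
grasp_force: 0.0
```

{"fn": "move_arm", "kwargs": {"moves": [[[0.03, -0.04, 0, 0, 59], [0.06, -0.08, 0, 0, 59], [0.09, -0.12, 0, 0, 59], [0.12, -0.16, 0, 0, 59], [0.143, -0.195, 0, 0, 59]]]}}

```text
clock: 1.35
eef_pos: [0.4214, 0.0898, 0.231]
tool_rot: [0.015, 1.0, -0.0, -0.0]
ft_force: [-0.0, 0.9, 0.6]
grip_width: 0.0506
grasp_force: 0.0
```

{"fn": "move_arm", "kwargs": {"moves": [[[0.03, -0.04, 0, 0, 59], [0.06, -0.08, 0, 0, 59], [0.09, -0.12, 0, 0, 59], [0.12, -0.16, 0, 0, 59], [0.143, -0.195, 0, 0, 59]]]}}

```text
clock: 1.98
eef_pos: [0.5644, -0.1051, 0.2305]
tool_rot: [0.015, 1.0, 0.0, -0.001]
ft_force: [0.1, 1.4, -0.5]
grip_width: 0.0506
grasp_force: 0.0
```

```bash
python3 - <<'E'
from workcell import monitor
from h import *
o=monitor.get_obs();p=np.load("fix.npy")
print(o["clock"],o["joint_pos"],o["eef_pos"],o["grip_width"],o["ft_force"],R.from_quat(o["tool_rot"]).as_matrix().round(3))
d=o["eef_pos"]-fx(p,[(64,32,0)])[0];print(d)
E
```

```text
1.975 [-1.84154010e-01  3.90725433e-01  2.12744687e-01  1.39388341e+00
  7.54157469e-05 -1.55000978e-01] [ 0.56437627 -0.1050999   0.23050086] 0.050569823681827 [ 0.05611016  1.43714551 -0.54917452] [[-1.     0.029 -0.001]
 [ 0.029  1.     0.   ]
 [ 0.001  0.    -1.   ]]
[-0.00031365 -0.00208258  0.23050086]
```

{"fn": "move_arm", "kwargs": {"moves": [[[0, 0.002, -0.04, 0, 59], [0, 0.002, -0.08, 0, 59], [0, 0.002, -0.12, 0, 59], [0, 0.002, -0.135, 0, 59], [0, 0.002, -0.135, 0, 59]]]}}

```text
clock: 2.6
eef_pos: [0.563, -0.1013, 0.0955]
tool_rot: [0.014, 1.0, 0.0, -0.001]
ft_force: [-0.1, -0.1, 0.6]
grip_width: 0.0505
grasp_force: 0.0
```

```bash
python3 - <<'E'
from workcell import monitor,vision
from h import *
o=monitor.get_obs();print(o["eef_pos"],o["ft_force"])
w=vision.camera("wrist")["color"][:,:,::-1];s=vision.camera("side")["color"][:,:,::-1]
s=cv2.resize(s[170:290,230:370],(700,600),interpolation=cv2.INTER_CUBIC)
cv2.imwrite("pics/w1.png",w);cv2.imwrite("pics/s1.png",s)
E
```

```text
[ 0.56300173 -0.1013146   0.09548074] [-0.12487025 -0.05395679  0.55802424]
```

View pics/w1.png

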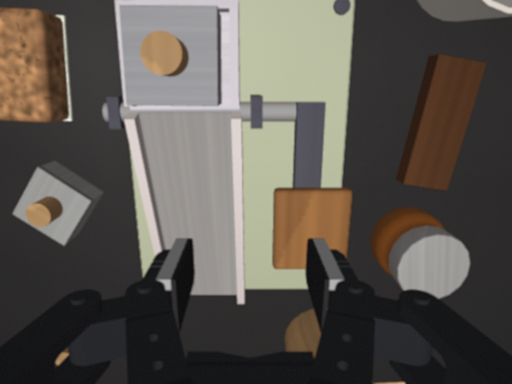

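View pics/s1.png

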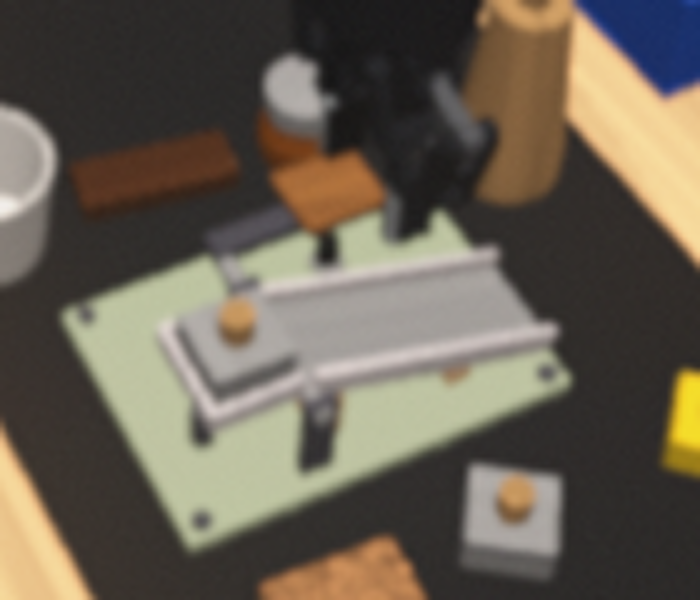

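The wrist view shows the paddle at (273–351, 188–270), the foot at (122–218, 5–105) and the fingertips near (180,240) and (320,240), just above the paddle. I'll refine the pose from this view.

```bash
python3 - <<'E'
from workcell import monitor,vision
from h import *
o=monitor.get_obs();w=vision.camera("wrist")
T=np.eye(4);T[:3,:3]=R.from_quat(o["tool_rot"]).as_matrix();T[:3,3]=o["eef_pos"]
M=T@w["hand_eye"]
c=dict(w,eye=M[:3,3],attitude=R.from_matrix(M[:3,:3]).as_quat())
F=[(38,45,72),(38,85,72),(83,85,72),(83,45,72),(-4,20,84),(-44,20,84),(-4,-20,84),(-44,-20,84)]
px=np.array([(275,188),(350,188),(351,270),(274,270),(218,105),(217,6),(124,105),(122,6)],float)
p0=np.load("fix.npy")
print((proj(c,fx(p0,F))).round(1).tolist())
r=least_squares(lambda p:(proj(c,fx(p,F))-px).ravel(),p0,x_scale=.1);print(p0,r.x,r.fun.round(1).reshape(-1,2).tolist())
e=o["eef_pos"]
# tip inner corners, uphill side, for several tip heights above the TCP
for h in(0,4,8):
    P=[T[:3,3]+T[:3,:3]@np.array([a,b,-h/1000]) for b in(-.025,-.0397,.025,.0397) for a in(.011,-.011)]
    print(h,proj(c,P).round(0).tolist())
for p in(p0,r.x):
    d=R.from_euler('z',-p[2]).apply(e-[p[0],p[1],0]);print("tcp in fixture mm",d*1000)
E
```

```text
[[272.7, 183.1], [351.6, 183.2], [344.3, 262.9], [271.0, 263.0], [219.3, 97.8], [217.3, -2.7], [128.6, 98.1], [120.1, -1.8]]
[ 0.49977978 -0.13312835 -0.02930461] [ 0.50312018 -0.13310374 -0.01874597] [[-1.4, 0.5], [2.2, -0.1], [-5.2, -3.1], [-1.3, -2.3], [1.7, 0.1], [-0.4, -0.3], [5.5, 1.4], [-2.0, 1.6]]
0 [[194.0, 231.0], [196.0, 275.0], [161.0, 231.0], [164.0, 274.0], [306.0, 231.0], [303.0, 275.0], [338.0, 231.0], [335.0, 275.0]]
4 [[192.0, 235.0], [195.0, 279.0], [159.0, 235.0], [162.0, 279.0], [307.0, 235.0], [305.0, 279.0], [341.0, 235.0], [337.0, 279.0]]
8 [[191.0, 238.0], [193.0, 284.0], [156.0, 238.0], [160.0, 284.0], [309.0, 238.0], [306.0, 284.0], [343.0, 238.0], [339.0, 284.0]]
tcp in fixture mm [64.11064136 33.37577739 97.77073967]
tcp in fixture mm [61.12012004 32.60978412 97.77073967]
```

{"fn": "move_arm", "kwargs": {"moves": [[[0, 0, -0.01, 0, 59], [0, 0, -0.02, 0, 59], [0, 0, -0.02, 0, 59]]]}}

```text
clock: 3.12
eef_pos: [0.5627, -0.1013, 0.0751]
tool_rot: [0.014, 1.0, 0.0, -0.001]
ft_force: [0.2, -0.2, 0.4]
grip_width: 0.0504
grasp_force: 0.0
```

{"fn": "move_arm", "kwargs": {"moves": [[[0, 0, -0.002, 0, 59], [0, 0, -0.002, 0, 59]]]}}

```text
clock: 3.38
eef_pos: [0.5638, -0.1015, 0.0743]
tool_rot: [0.014, 1.0, 0.0, 0.0]
ft_force: [-0.0, -0.8, -0.4]
grip_width: 0.0504
grasp_force: 0.0
```

{"fn": "move_arm", "kwargs": {"moves": [[[0, 0, -0.002, 0, 59], [0, 0, -0.002, 0, 59]]]}}

```text
clock: 3.62
eef_pos: [0.5636, -0.1015, 0.0722]
tool_rot: [0.014, 1.0, 0.0, -0.0]
ft_force: [0.4, -0.3, -1.0]
grip_width: 0.0507
grasp_force: 0.0
```

{"fn": "move_arm", "kwargs": {"moves": [[[0, 0, -0.002, 0, 59], [0, 0, -0.002, 0, 59]]]}}

```text
clock: 3.88
eef_pos: [0.5636, -0.1015, 0.0701]
tool_rot: [0.014, 1.0, 0.0, -0.0]
ft_force: [-0.3, -0.9, 0.1]
grip_width: 0.05
grasp_force: 0.0
```

{"fn": "move_arm", "kwargs": {"moves": [[[0, 0, -0.002, 0, 59], [0, 0, -0.002, 0, 59]]]}}

```text
clock: 4.12
eef_pos: [0.564, -0.1015, 0.0685]
tool_rot: [0.014, 1.0, -0.0, 0.0]
ft_force: [0.2, 0.6, 2.1]
grip_width: 0.0508
grasp_force: 1.0
```

{"fn": "move_arm", "kwargs": {"moves": [[[0, 0, -0.0015, 0, 59], [0, 0, -0.0015, 0, 59]]]}}

```text
clock: 4.38
eef_pos: [0.5643, -0.1015, 0.0671]
tool_rot: [0.014, 1.0, -0.0, 0.001]
ft_force: [1.5, -0.0, 2.6]
grip_width: 0.0504
grasp_force: 1.3
```

Contact came at a commanded z of about 0.069, so the tips sit roughly 3 mm above the TCP. Another 15.5 mm down should give a tilt of about 0.35.

{"fn": "move_arm", "kwargs": {"moves": [[[0, 0, -0.007, 0, 59], [0, 0, -0.0155, 0, 59], [0, 0, -0.0155, 0, 59], [0, 0, -0.0155, 0, 59], [0, 0, -0.0155, 0, 59]]]}}

```text
clock: 5.0
eef_pos: [0.5648, -0.1016, 0.0516]
tool_rot: [0.014, 1.0, -0.0, 0.001]
ft_force: [5.0, -0.8, 3.5]
grip_width: 0.0507
grasp_force: 2.7
```

```bash
python3 - <<'E'
from workcell import monitor,vision
from h import *
o=monitor.get_obs();print(o["eef_pos"],o["ft_force"],o["ft_torque"])
w=vision.camera("wrist")["color"][:,:,::-1];s=vision.camera("side")["color"][:,:,::-1]
s=cv2.resize(s[190:270,250:350],(400,320),interpolation=cv2.INTER_CUBIC)
w=cv2.resize(w[:300],(400,234));cv2.imwrite("pics/2.png",np.hstack([s,np.vstack([w,np.zeros((86,400,3),np.uint8)])]))
E
```

```text
[ 0.56479683 -0.1015853   0.05161062] [ 4.95494322 -0.75054607  3.50379017] [ 0.11214109 -1.04543496 -0.06492719]
```

View pics/2.png

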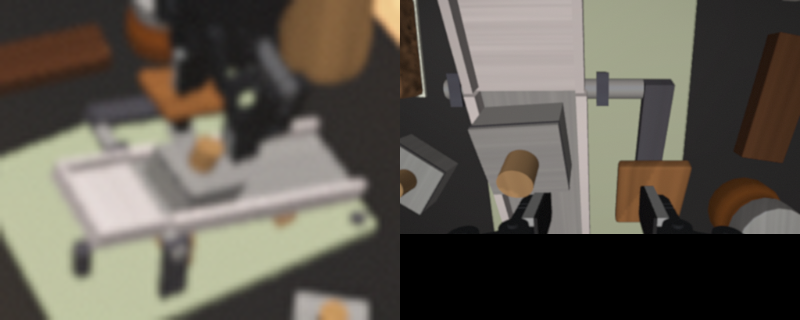

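The foot is out of the cradle, upright on the slide and leaning on the channel finger (about (530,210) in the right-hand view), with the paddle down under the other finger. I'll hold for a moment and check that nothing creeps.

{"fn": "move_arm", "kwargs": {"moves": [[[0, 0, 0, 0, 59], [0, 0, 0, 0, 59], [0, 0, 0, 0, 59], [0, 0, 0, 0, 59], [0, 0, 0, 0, 59]]]}}

```text
clock: 5.72
eef_pos: [0.5648, -0.1016, 0.0517]
tool_rot: [0.014, 1.0, -0.0, 0.001]
ft_force: [5.5, -0.2, 3.8]
grip_width: 0.0503
grasp_force: 2.7
```

```bash
python3 - <<'E'
from workcell import monitor,vision
from h import *
o=monitor.get_obs();w=vision.camera("wrist")
cv2.imwrite("pics/3.png",cv2.resize(w["color"][80:300,80:400,::-1],(800,550),interpolation=cv2.INTER_CUBIC))
T=np.eye(4);T[:3,:3]=R.from_quat(o["tool_rot"]).as_matrix();T[:3,3]=o["eef_pos"]
M=T@w["hand_eye"];c=dict(w,eye=M[:3,3],attitude=R.from_matrix(M[:3,:3]).as_quat())
p=np.load("fix.npy")
f=lambda P:((proj(c,fx(p,P))-80)*2.5).round().tolist()
for t in(.2,.3,.35,.4):
    g=lambda u,y,h:(u*np.cos(t)+h*np.sin(t),y,56-u*np.sin(t)+h*np.cos(t))
    print(t,"paddle",f([g(38,45,16),g(38,85,16),g(83,85,16),g(83,45,16)]),"lip",f([(0,-23.5,62),(0,23.5,62)]))
for x in(15,25,35):
    n=np.array([np.sin(.33),0,np.cos(.33)]);a=np.array([np.cos(.33),0,-np.sin(.33)]);b=np.array([x,0,62-.3425*x])
    print(x,"foot top",f([b+22*n+a*i*20+np.array([0,j*20,0]) for i,j in((-1,-1),(-1,1),(1,1),(1,-1))]))
E
```

```text
0.2 paddle [[496.0, 336.0], [744.0, 336.0], [701.0, 541.0], [486.0, 542.0]] lip [[46.0, 78.0], [358.0, 77.0]]
0.3 paddle [[494.0, 330.0], [735.0, 331.0], [688.0, 514.0], [483.0, 514.0]] lip [[46.0, 78.0], [358.0, 77.0]]
0.35 paddle [[493.0, 327.0], [731.0, 327.0], [682.0, 500.0], [482.0, 500.0]] lip [[46.0, 78.0], [358.0, 77.0]]
0.4 paddle [[492.0, 323.0], [727.0, 323.0], [676.0, 486.0], [481.0, 486.0]] lip [[46.0, 78.0], [358.0, 77.0]]
15 foot top [[4.0, 115.0], [318.0, 114.0], [336.0, 356.0], [76.0, 355.0]]
25 foot top [[25.0, 187.0], [323.0, 187.0], [340.0, 406.0], [92.0, 405.0]]
35 foot top [[45.0, 253.0], [328.0, 253.0], [344.0, 452.0], [106.0, 450.0]]
```

View pics/3.png

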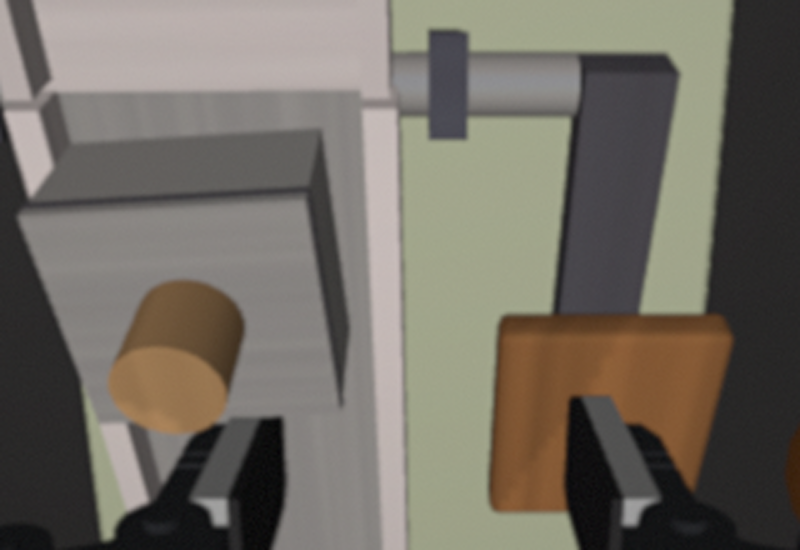

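The foot sits at about x 25 mm, within 3 mm of the channel's middle, and has not moved. The paddle's outline fits a tilt of about 0.32–0.35. I'm handing in.

```bash
python3 -c "
from workcell import job
print(job.job_done())"
```

```text
the job is handed in; nothing more can be done
None
```

I handed the job in with one finger holding the paddle down at a tilt of about 0.32–0.35 rad and the foot at rest on the slide against the other finger, about 25 mm past the lip; the hand-in gave no verdict.

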